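# Put the washed citrus press back together

### The job

Put the washed citrus press back together: set the white reamer on the press so that it drops fully down over the drive teeth on the strainer (they stopped at some unknown angle, so feel for it by turning the reamer with a light touch, never forcing it), then put the dust cover from the sloping draining rack over the reamer, notch over the spout, fully home and level. Do not push or move the glass, the herb jar and the two shakers that stand about.

Things in the scene. Friction and masses are not known exactly. Their poses are not given: they have to be found in the camera images.
- press: Electric citrus press, fixed, 136 mm across, 112 mm high: white motor housing, steel juice tray with pouring spout, flat strainer on top. Origin: centre of its underside; z up its axis; the spout points along its -x. Round the strainer runs a thin rim, outer radius 60 mm, up to z = 112. The cover when home stands on the shoulder outside that rim (radius 60 to 67, z = 98).
- press_seat (a point): Point on the press's axis on the flat strainer, z = 104 mm, press's axes; the home of the reamer's origin. Here sits the black drive: a disc 22 mm in radius, 14 high (top chamfered), with three teeth on its side 120 degrees apart, 6 mm wide, out to radius 28.5, tops 6.5 mm above the strainer. It stopped at any angle, not reported: look from above or feel.
- press_spout (a point): Point on the shoulder (z = 98 mm) under the spout, 63 mm from the axis along the press's -x; home of cover_notch. The spout is 24 mm wide, reaches out to radius 90, its top 13 mm over the shoulder; the top 8 mm of its sides narrow to 21 mm.
- reamer: White ribbed juicing cone, 80 g, 72 mm high, upright on the worktop at any yaw. Origin: centre of its foot's underside, z up to the point. From z = 16 to 38 mm its side is upright, 56 mm across: grip it there at any yaw, near z = 28; above it tapers. The foot is a hollow ring, radius 23.5 inside and 29 outside, 16 mm deep, that goes round the drive disc with 1.5 mm play.
- reamer_notch (a point): One of three notches in the reamer's foot, 10 mm wide, 9 high: here (26 mm out on its own +x) and at 120 and 240 degrees. Off the teeth the foot rides 6.5 mm high on them; within about 4 degrees of a match (three a turn) it can drop home. The drive holds still against 0.3 N m, then is dragged along: turn with a press of a few newtons, 12 at most; over 90 N is forcing it.
- cover: Grey domed dust cover, 140 g, 130 mm across, leaning hollow side down on the rack's slope, its axis (own z, towards the knob) tilted 26 degrees from upright, towards the robot's side. Origin: centre of its open edge's plane. Skirt radius 62 inside, 65 outside. Home: origin on the press's axis at z = 98 mm, x along the press's x; inside it just clears a reamer that is home.
- cover_knob (a point): Place to grip the cover: on its axis at its z = 104 mm, cover's axes. The round knob is 21 mm across from z = 89 to 114; the dome's top, z = 85, falls away outwards.
- cover_notch (a point): Middle of the notch in the cover's edge: 63 mm from its axis along its own -x, in the plane of the open edge. The notch is 28 mm wide and 16 high and goes over the spout.
- rack: Steel wire draining rack on a low grey tray, fixed, 158 x 166 mm, 90 high at the back. Origin: centre of its underside. The wire slope falls at 26 degrees to its own -x, where two upturned wire ends, 22 mm long, 36 mm either side, hold the cover's lower edge: lift the cover off along its own axis first.
- juice_glass: Bystander: clear tumbler standing upside down, 85 mm across, 88 mm high; origin at the centre of its lower end.
- herb_jar: Bystander: small herb jar with a screw cap, 45 mm across, 108 mm high; origin at its underside.
- salt_shaker: Bystander: steel salt shaker, 38 mm across, 72 mm high; origin at its underside.
- pepper_shaker: Bystander: pepper shaker, 44 mm across, 90 mm high; origin at its underside.

How it is judged (in metres and radians):
On the way, in this order (a step that is already met when the one before it is completed fails the run):
1. the reamer has dropped fully home over the drive teeth (z of reamer in the frame of press between 0.1015 and 0.1065 m and horizontal distance between reamer and press below 0.004 m and angle between reamer's own z axis and vertical below 0.06 rad), for 0.2 s.
2. the dust cover is home on the press, notch over the spout (z of cover in the frame of press between 0.0955 and 0.1008 m and horizontal distance between cover and press below 0.005 m and angle between cover's own z axis and vertical below 0.035 rad and angle between the x axis of cover and the x axis of press, either way round below 0.1 rad and x of cover_notch in the frame of press below 0 m), for 0.2 s.
At the end, for the whole second after the job is handed in: Reamer upright, on the press's axis (4 mm) and down on the strainer (2.5 mm); cover level (2 degrees), on the axis (5 mm) and down on the shoulder (2.8 mm), notch over the spout (6 degrees); both at rest and released; the two shakers where they stood (3 cm) (all of step 1 and all of step 2 and linear speed of each of cover, reamer below 0.02 m/s); the robot touches nothing.
It fails at once if the reamer is forced down on the press (over 90 N) (contact force between reamer and press above 90 N).
It fails at once if the salt shaker is knocked or moved more than 3 cm (distance of salt_shaker from where it was at the start of the episode above 0.03 m or angle between salt_shaker's own z axis and vertical above 0.5 rad).
It fails at once if the pepper shaker is knocked or moved more than 3 cm (distance of pepper_shaker from where it was at the start of the episode above 0.03 m or angle between pepper_shaker's own z axis and vertical above 0.5 rad).
It fails at once if the juice glass is pushed (over 15 N) (contact force between anything else and juice_glass above 15 N).
It fails at once if the herb jar is pushed (over 15 N) (contact force between anything else and herb_jar above 15 N).
It also fails if it takes over 72 s, if anything falls off the work surface, if the arm or the gripper's body presses on something with over 40 N, if the wrist force passes 120 N, or if a joint passes its speed limit or range.

### The arm

A 6-joint arm with a two-finger parallel gripper is mounted at the origin on a cart in front of the work surface, level with it; the furniture and walls round the work are solid. World frame = base frame: x ahead of the robot, y to its left, z up, the work surface at z = 0. Lengths are in m, angles in degrees, forces in N, time in s.
With the tool pointing down it reaches from about 0.35 to 0.95 m from the base axis. Payload 17.4 kg.
Tool frame: the origin (TCP) lies midway between the tips of the shut fingers; the grasp point (between the pads) lies 19 mm behind it; z points along the fingers, y is the line along which they close (so a half turn about z gives the same grasp; the last joint's range is limited). The gripper opens to 93 mm and grips with 3 to 60 N. Pads are 15 mm wide; open, the fingers measure 128 mm over their backs; the gripper's body (75 mm by 188 mm) begins 65 mm behind the grasp point.
Start: joints at [68.365, 6.646, 82.598, -0, 90.757, -2.166], TCP at [0.225, 0.636, 0.219] pointing down, gripper open.
Joint ranges: [-162.19, 162.19], [-47.58, 125.68], [4.15, 143.07], [-65.23, 245.23], [0.69, 171.88], [-170.13, 170.13]. Speed limits (degrees/s): [108.29, 108.29, 127.2, 180, 180, 180].

### API

Orientations are given as [roll, pitch, yaw] about the fixed x, y, z axes, in that order (R = Rz(yaw) Ry(pitch) Rx(roll)).
In Python, from workcell import telemetry, cams, job_done gives the robot as it stands. The module is installed in compiled form; this text tells all that it offers.
- The arm moves only by the tool apply_moves, never from a script. Its argument "rows" is a list of rows, each an object with "travel": the shift along the tool's x, y, z as a fraction of full scale, a list of three; "turn": the turn, a rotation vector about the tool's x, y, z as a fraction of full scale, a list of three; "claw": the opening in per cent of the stroke, from 0 (shut) to 100 (fully open). A call has 1 to 5 rows; each row shifts and turns the commanded pose from where the row before left it, along the tool's axes as they then stand; what a row does not reach is not made up. Full scale, the value 1, is 15 cm for a shift and 2 pi rad for a turn. A row lasts 1/10 s, in which the tool goes at most 50 mm and 8.59 degrees, less where a joint would pass 70% of its speed; a pose out of reach is approached as far as the arm can. A call with a number of a shift or a turn outside -1 to 1 is refused whole. A call with a gripper value outside its range is refused whole. The fingers move at their own pace and stop on an object; "grip_force" is the grip in N (left out, the last holds). Time passes only in rows, so rows that do not move let the fingers close. It gives the time, the measured TCP pose, the force, the opening and the grip force at its end, in the units of the state.
- telemetry.sense(): the state, without advancing time (a new reading comes with each control period).
- cams.capture(name): name is "scene" or "top" or "wrist"; returns a dict with "frame" (480x640x3 uint8, red, green, blue), "range_z" (480x640 float32, m along the optical axis (not along the pixel's ray), 0 where there is no reading), "mtx" (3x3 intrinsics, pixels), "eye" and "attitude" of the camera in the world; the wrist camera has in their place "T_tool_cam" (4x4, takes a point from camera to tool coordinates, whose origin is the TCP and whose axes are the flange's). Camera axes: x right, y up, looking along -z (the intrinsics and any distortion apply to the point x, -y, -z); pixel columns grow to the right and rows downward; lengths in m; the calibration is good to about 2 mm. A picture is of the moment at which its call begins: read the wrist's pose just before it.
- job_done(): hands the job in; it is judged then, once.
The state is a dict: "clock": time; "qpos": joint angles; "joint_vel": joint speeds; "tau": joint torques, N m; "position": TCP position; "eef_rot": TCP orientation; "force": force on the tool from outside, world axes, zero at the start; "wrist_torque": the same for the moment, N m; "opening": opening from 0.0 (shut) to 1.0 (fully open); "grasp_force": force on a finger pad.
Only numpy, scipy, OpenCV 4.12 (cv2) and the standard library are available. Lean on these libraries where they do the work, as an engineer would, in place of code of your own. Each camera call takes 0.05 s, during which the arm holds its last target. There are 200 camera calls.

## Working session

There is one attempt and no reset: what is moved stays moved. The work goes in short steps, Python scripts to look and compute and a tool call to move; the robot and the scene stay as the last step left them, time stands still between calls to the robot, and variables do not carry over. Pictures are saved under pics/ and viewed, at most 10 in all, crops included, and the job is handed in when it is done.

Besides the shell and the picture viewer there is one more tool, called after "Request:" as name(argument=value, ...), one argument or row to a line, values as JSON. apply_moves: Moves the arm, as the interface text tells. Shift numbers are shares of 15 cm and turn numbers shares of 2 pi rad, none past 1 either way. Its arguments: {"type":"object","properties":{"rows":{"type":"array","items":{"type":"object","properties":{"travel":{"type":"array","items":{"type":"number"}},"turn":{"type":"array","items":{"type":"number"}},"claw":{"type":"number"}}}},"grip_force":{"type":"number"}},"required":["rows"]}

```bash
mkdir -p pics
cat > h.py <<'E'
import numpy as np, cv2
from scipy.spatial.transform import Rotation as R
from workcell import telemetry, cams, job_done
def shot(n):
    s=telemetry.sense(); c=cams.capture(n)
    if n=='wrist':
        T=np.eye(4);T[:3,:3]=R.from_euler('xyz',s['eef_rot'],degrees=True).as_matrix();T[:3,3]=s['position'];T=T@np.array(c['T_tool_cam'])
    else:
        T=np.eye(4);a=np.array(c['attitude'],float)
        T[:3,:3]=a if a.shape==(3,3) else R.from_euler('xyz',a,degrees=True).as_matrix();T[:3,3]=c['eye']
    return c,T
def cloud(c,T):
    z=c['range_z'];K=c['mtx'];v,u=np.mgrid[:480,:640]
    p=np.stack([(u-K[0][2])/K[0][0]*z,-(v-K[1][2])/K[1][1]*z,-z,np.ones_like(z)],-1)
    P=(p@T.T)[...,:3];P[z<=0]=np.nan;return P
E
python3 - <<'E'
from h import *
for n in ['top','scene']:
    c,T=shot(n);print(n,{k:v for k,v in c.items() if k not in('frame','range_z')})
    P=cloud(c,T);np.savez(n+'.npz',P=P,f=c['frame'],T=T,K=c['mtx'])
    cv2.imwrite(f'pics/{n}0.png',c['frame'][...,::-1])
print(telemetry.sense())
E
```

```text
top {'mtx': array([[489.00900168,   0.        , 312.93516765],
       [  0.        , 489.00900168, 236.69124152],
       [  0.        ,   0.        ,   1.        ]]), 'eye': array([ 0.35020083, -0.00376836,  1.28329146]), 'attitude': array([ 10.20442641,   0.6309635 , -90.27558443])}
scene {'mtx': array([[441.23490684,   0.        , 327.68118551],
       [  0.        , 441.23490684, 245.28530675],
       [  0.        ,   0.        ,   1.        ]]), 'eye': array([0.53875805, 0.6198601 , 0.87291442]), 'attitude': array([  39.72120309,    0.30441728, -179.0803135 ])}
{'clock': 0.1, 'qpos': array([ 6.83633058e+01,  6.67389701e+00,  8.26311104e+01,  2.01439468e-04,
        9.07559114e+01, -2.16512642e+00]), 'joint_vel': array([-0.05426924, -0.06035084, -0.1704884 , -0.07205302,  0.09801488,
        0.03524818]), 'tau': array([ 3.55956530e-03, -7.22890663e+01, -6.23871088e+01,  7.81885791e-02,
        2.28239415e-02, -5.10160635e-05]), 'position': array([0.22494046, 0.63623448, 0.21795809]), 'eef_rot': array([-1.79939132e+02, -2.50276945e-03,  1.60528433e+02]), 'force': array([-0.31543529, -0.93938773, -0.60416496]), 'wrist_torque': array([-0.00301125,  0.03586325,  0.00174948]), 'grasp_force': 0.0, 'opening': 0.9973771740846284}
```

View pics/top0.png

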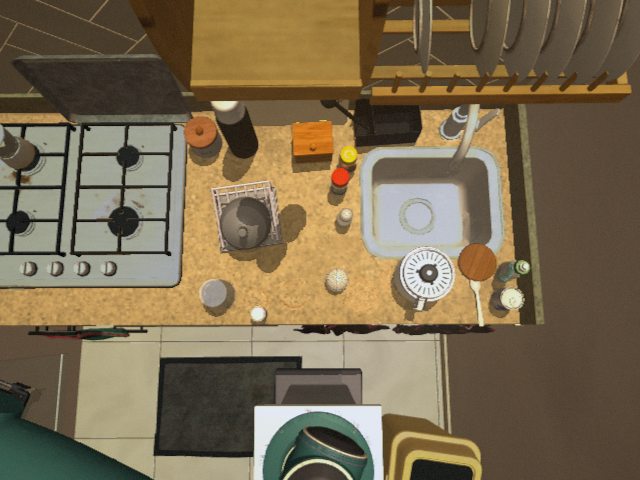

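View pics/scene0.png

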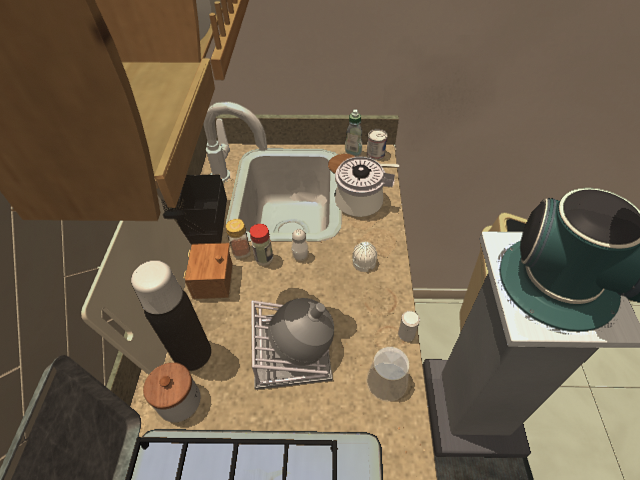

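Top view: press at (428,272) with its spout to (420,306), reamer at (337,281), cover on the rack at (245,222) with its knob at (242,232), glass at (215,294), shakers at (258,314) and (345,217), herb jar at (340,180).

```bash
cat > fit.py <<'E'
from h import *
from scipy.optimize import least_squares
def circ(Q):
    r=least_squares(lambda a:np.hypot(Q[:,0]-a[0],Q[:,1]-a[1])-a[2],[*Q[:,:2].mean(0),.05],loss='soft_l1',f_scale=.002).x
    return r
E
python3 - <<'E'
from fit import *
d=np.load('top.npz');P=d['P'];f=d['f']
for n,(u,v) in dict(press=(428,272),spout=(420,306),reamer=(337,281),knob=(242,232),glass=(215,294),sh1=(258,314),sh2=(345,217),herb=(340,178),yel=(348,155),board=(478,262)).items():
    q=P[v-2:v+3,u-2:u+3].reshape(-1,3);print(n,np.nanmedian(q,0).round(4))
for nm in('top','scene'):
    P=np.load(nm+'.npz')['P'];p=P.reshape(-1,3);p=p[~np.isnan(p[:,0])]
    c=np.nanmedian(np.load('top.npz')['P'][268:277,424:433].reshape(-1,3),0)[:2]
    q=p[np.hypot(*(p[:,:2]-c).T)<.12]
    st=q[(q[:,2]>.098)&(q[:,2]<.125)];st=st[np.hypot(*(st[:,:2]-c).T)<.075]
    lo,hi=st[:,:2].min(0),st[:,:2].max(0);print(nm,'press n',len(st),'mid',(lo+hi)/2,hi-lo,np.percentile(st[:,2],[5,50,95]))
    rim=q[(q[:,2]>.108)&(q[:,2]<.116)];rim=rim[np.hypot(*(rim[:,:2]-c).T)>.045]
    if len(rim)>20:print('rim',circ(rim),len(rim))
    r0=np.nanmedian(np.load('top.npz')['P'][279:284,335:340].reshape(-1,3),0)[:2]
    q=p[np.hypot(*(p[:,:2]-r0).T)<.05];q=q[q[:,2]>.015]
    lo,hi=q[:,:2].min(0),q[:,:2].max(0);print(nm,'reamer',(lo+hi)/2,hi-lo,q[q[:,2].argmax()],len(q))
E
```

```text
press [ 0.4725 -0.265   0.1186]
spout [ 0.3933 -0.2486  0.0929]
reamer [ 0.4566 -0.0505  0.069 ]
knob [0.5657 0.1744 0.1558]
glass [0.4252 0.2479 0.0865]
sh1 [0.3768 0.1446 0.0714]
sh2 [ 0.6148 -0.072   0.0881]
herb [ 0.7101 -0.0601  0.108 ]
yel [ 0.7725 -0.0815  0.1001]
board [ 0.5092 -0.422   0.0081]
top press n 2217 mid [ 0.46900691 -0.2664146 ] [0.13887197 0.1332061 ] [0.09937711 0.10521273 0.11841232]
rim [ 0.47126815 -0.26611283  0.05788468] 283
top reamer [ 0.46439788 -0.0503674 ] [0.05823197 0.05805685] [ 0.46066164 -0.05025479  0.08035505] 408
scene press n 1292 mid [ 0.46848254 -0.26365107] [0.13874618 0.12910872] [0.09942644 0.10360356 0.11611942]
rim [ 0.47107877 -0.26716627  0.05808544] 177
scene reamer [ 0.46517536 -0.04799183] [0.05923011 0.05489662] [ 0.46107523 -0.04612514  0.07350985] 507
```

```bash
cat >> h.py <<'E'
def plan(p1,e1,n,dec=3,p0=None,e0=None):
    """n equal steps from the measured pose (or p0,e0) to p1,e1; prints travel/turn rows per 5."""
    s=telemetry.sense()
    p0=np.array(s['position'] if p0 is None else p0);r0=R.from_euler('xyz',s['eef_rot'] if e0 is None else e0,degrees=True)
    r1=R.from_euler('xyz',e1,degrees=True);w=(r0.inv()*r1).as_rotvec()
    p=p0.copy();r=r0
    for i in range(n):
        tp=p0+(np.array(p1)-p0)*(i+1)/n;tr=r0*R.from_rotvec(w*(i+1)/n)
        t=np.round(r.inv().apply(tp-p)/.15,dec);a=np.round((r.inv()*tr).as_rotvec()/(2*np.pi),dec+1)
        p=p+r.apply(t*.15);r=r*R.from_rotvec(a*2*np.pi)
        print(i,t.tolist(),a.tolist())
    print('end',p.round(4),r.as_euler('xyz',degrees=True).round(2),'mm/row',np.linalg.norm(np.array(p1)-p0)/n*1e3,'deg/row',np.degrees(np.linalg.norm(w))/n)
E
python3 -c "
from h import *
plan([.464,-.049,.25],[180,0,90],16)"
```

```text
0 [-0.189, -0.236, -0.013] [-0.0, 0.0, 0.0122]
1 [-0.207, -0.221, -0.013] [-0.0, 0.0, 0.0123]
2 [-0.223, -0.204, -0.013] [-0.0, 0.0, 0.0122]
3 [-0.238, -0.187, -0.013] [-0.0, 0.0, 0.0123]
4 [-0.251, -0.167, -0.014] [-0.0, 0.0, 0.0122]
5 [-0.264, -0.148, -0.013] [-0.0, 0.0, 0.0123]
6 [-0.275, -0.127, -0.013] [-0.0001, 0.0001, 0.0122]
7 [-0.283, -0.106, -0.013] [0.0, -0.0, 0.0123]
8 [-0.291, -0.083, -0.013] [0.0, -0.0, 0.0122]
9 [-0.296, -0.061, -0.014] [0.0, -0.0, 0.0122]
10 [-0.3, -0.038, -0.013] [-0.0, -0.0, 0.0123]
11 [-0.302, -0.015, -0.014] [-0.0, -0.0, 0.0122]
12 [-0.302, 0.008, -0.013] [-0.0, -0.0, 0.0123]
13 [-0.301, 0.032, -0.013] [-0.0, -0.0, 0.0122]
14 [-0.297, 0.055, -0.014] [-0.0, 0.0, 0.0123]
15 [-0.293, 0.077, -0.013] [-0.0001, 0.0, 0.0122]
end [ 0.464  -0.0491  0.25  ] [179.98   0.    90.  ] mm/row 45.402816914964916 deg/row 4.4080286049336435
```

Request:
apply_moves(
  rows=[
    {"travel":[-0.189,-0.236,-0.013],"turn":[0,0,0.0122],"claw":100},
    {"travel":[-0.207,-0.221,-0.013],"turn":[0,0,0.0123],"claw":100},
    {"travel":[-0.223,-0.204,-0.013],"turn":[0,0,0.0122],"claw":100},
    {"travel":[-0.238,-0.187,-0.013],"turn":[0,0,0.0123],"claw":100},
    {"travel":[-0.251,-0.167,-0.014],"turn":[0,0,0.0122],"claw":100},
  ],
)

```text
clock: 0.6
position: [0.2998, 0.4205, 0.2282]
eef_rot: [-180.0, 0.0, 138.3]
force: [2.1, 0.0, 0.7]
opening: 1.001
grasp_force: 0.0
```

Request:
apply_moves(
  rows=[
    {"travel":[-0.264,-0.148,-0.013],"turn":[0,0,0.0123],"claw":100},
    {"travel":[-0.275,-0.127,-0.013],"turn":[0,0,0.0122],"claw":100},
    {"travel":[-0.283,-0.106,-0.013],"turn":[0,0,0.0123],"claw":100},
    {"travel":[-0.291,-0.083,-0.013],"turn":[0,0,0.0122],"claw":100},
    {"travel":[-0.296,-0.061,-0.014],"turn":[0,0,0.0122],"claw":100},
  ],
)

```text
clock: 1.1
position: [0.3744, 0.2064, 0.2384]
eef_rot: [180.0, 0.0, 116.3]
force: [1.1, 0.5, -1.4]
opening: 1.002
grasp_force: 0.0
```

Request:
apply_moves(
  rows=[
    {"travel":[-0.3,-0.038,-0.013],"turn":[0,0,0.0123],"claw":100},
    {"travel":[-0.302,-0.015,-0.014],"turn":[0,0,0.0122],"claw":100},
    {"travel":[-0.302,0.008,-0.013],"turn":[0,0,0.0123],"claw":100},
    {"travel":[-0.301,0.032,-0.013],"turn":[0,0,0.0122],"claw":100},
    {"travel":[-0.297,0.055,-0.014],"turn":[0,0,0.0123],"claw":100},
  ],
)

```text
clock: 1.6
position: [0.4492, -0.0079, 0.2485]
eef_rot: [180.0, -0.0, 94.2]
force: [1.7, 1.0, 1.5]
opening: 0.997
grasp_force: 0.0
```

Request:
apply_moves(
  rows=[
    {"travel":[-0.293,0.077,-0.013],"turn":[0,0,0.0122],"claw":100},
    {"travel":[0,0,0],"turn":[0,0,0],"claw":100},
    {"travel":[0,0,0],"turn":[0,0,0],"claw":100},
  ],
)

```text
clock: 1.9
position: [0.464, -0.0496, 0.25]
eef_rot: [-179.9, -0.0, 89.9]
force: [-1.0, 1.4, -0.0]
opening: 0.998
grasp_force: 0.0
```

Run:
```python
from fit import *
s=telemetry.sense();print(s['clock'],s['position'],s['eef_rot'],s['qpos'],s['force'])
c,T=shot('wrist');P=cloud(c,T);print(np.array(c['T_tool_cam']).round(3),c['mtx'])
np.savez('w1.npz',P=P,f=c['frame'],T=T,K=c['mtx']);cv2.imwrite('pics/w1.png',c['frame'][...,::-1])
p=P.reshape(-1,3);p=p[~np.isnan(p[:,0])]
q=p[(np.hypot(p[:,0]-.464,p[:,1]+.049)<.045)]
for a,b in((.001,.016),(.016,.038),(.04,.05),(.05,.06),(.06,.08)):
    g=q[(q[:,2]>a)&(q[:,2]<b)]
    if len(g)>20:print(a,len(g),circ(g),g[:,:2].min(0),g[:,:2].max(0))
q=p[(np.hypot(p[:,0]-.470,p[:,1]+.266)<.1)];print(len(q))
```

```text
1.9 [ 0.46396395 -0.04957274  0.24998208] [-1.79940946e+02 -2.04099350e-02  8.99110927e+01] [-9.23845732e+00 -2.02580637e+01  1.04295642e+02  1.08197247e-02
  9.60239694e+01 -9.14843087e+00] [-0.9867232   1.35297133 -0.01150494]
[[ 0.001  0.961  0.278  0.079]
 [ 1.    -0.001  0.     0.   ]
 [ 0.     0.278 -0.961 -0.165]
 [ 0.     0.     0.     1.   ]] [[430.2304322    0.         321.05555796]
 [  0.         430.2304322  241.38011765]
 [  0.           0.           1.        ]]
0.001 159 [ 0.46415591 -0.05078164  0.02971561] [ 0.4316794  -0.07608091] [ 0.50275431 -0.0171668 ]
0.016 272 [ 0.46421508 -0.04957773  0.02805304] [ 0.43477084 -0.07663066] [ 0.49374782 -0.01952095]
0.04 819 [ 0.46427226 -0.04932877  0.02446568] [ 0.43631037 -0.07645874] [ 0.49196628 -0.02051757]
0.05 990 [ 0.46418573 -0.04946474  0.01890718] [ 0.44043367 -0.07228606] [ 0.48797562 -0.02592665]
0.06 1019 [ 0.46405133 -0.04909966  0.01054264] [ 0.44609314 -0.06638546] [ 0.47976637 -0.03269218]
17298
```

View pics/w1.png

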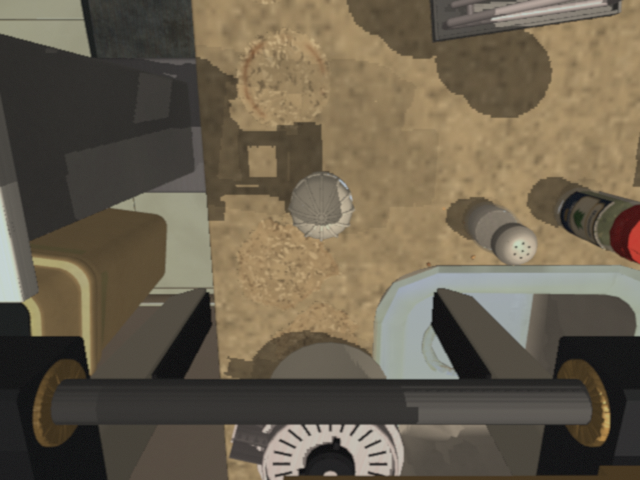

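Wrist view: the reamer stands under the tool at (321,207), the press at the lower edge (330,460), a shaker to the right at (515,243). I go over the press to see the drive teeth.

Request:
apply_moves(
  rows=[
    {"travel":[-0.29,0.008,-0.06],"turn":[0,0,0],"claw":100},
    {"travel":[-0.29,0.008,-0.06],"turn":[0,0,0],"claw":100},
    {"travel":[-0.29,0.008,-0.06],"turn":[0,0,0],"claw":100},
    {"travel":[-0.29,0.008,-0.06],"turn":[0,0,0],"claw":100},
    {"travel":[-0.28,0.008,-0.06],"turn":[0,0,0],"claw":100},
  ],
)

```text
clock: 2.45
position: [0.4702, -0.2651, 0.296]
eef_rot: [180.0, 0.0, 90.2]
force: [1.3, 0.5, 0.3]
opening: 1.0
grasp_force: 0.0
```

Request:
apply_moves(
  rows=[
    {"travel":[0,0,0],"turn":[0,0,0],"claw":100},
    {"travel":[0,0,0],"turn":[0,0,0],"claw":100},
  ],
)

```text
clock: 2.65
position: [0.4703, -0.2641, 0.2953]
eef_rot: [-180.0, -0.0, 90.0]
force: [0.9, 0.0, -0.7]
opening: 1.002
grasp_force: 0.0
```

Run:
```python
from fit import *
s=telemetry.sense();print(s['clock'],s['position'],s['eef_rot'],s['qpos'],s['force'])
c,T=shot('wrist');P=cloud(c,T)
np.savez('w2.npz',P=P,f=c['frame'],T=T,K=c['mtx'])
p=P.reshape(-1,3);p=p[~np.isnan(p[:,0])]
c0=np.array([.471,-.266]);r=np.hypot(*(p[:,:2]-c0).T)
g=p[(r>.052)&(r<.066)&(p[:,2]>.1085)&(p[:,2]<.116)];print('rim',circ(g),len(g),g[:,2].max())
g=p[(r<.026)&(p[:,2]>.112)];print('disc',circ(g),len(g),np.percentile(g[:,2],[5,50,95]),(g[:,:2].min(0)+g[:,:2].max(0))/2)
g=p[(r>.03)&(r<.055)&(p[:,2]<.108)];print('strainer z',np.median(g[:,2]))
g=p[(r>.071)&(r<.1)&(p[:,2]>.085)];print('spout',g.mean(0),len(g))
# rectified overhead view of drive & spout at z=.1105, 0.4mm/px
def rect(c,T,cx,cy,half,z,n=560):
    x=cx+half-2*half*np.arange(n)/n; y=cy+half-2*half*np.arange(n)/n
    X,Y=np.meshgrid(x,y,indexing='ij');Q=np.stack([X,Y,np.full_like(X,z),np.ones_like(X)],-1)@np.linalg.inv(T).T
    K=c['mtx'];u=K[0][2]+K[0][0]*Q[...,0]/-Q[...,2];v=K[1][2]+K[1][1]*-Q[...,1]/-Q[...,2]
    return cv2.remap(c['frame'],u.astype(np.float32),v.astype(np.float32),cv2.INTER_CUBIC)
im=rect(c,T,.471,-.266,.05,.1105)
f=np.load('scene.npz')['f'][235:280,342:388]
im2=cv2.resize(f,None,fx=5,fy=5,interpolation=cv2.INTER_CUBIC)
out=np.zeros((560,800,3),np.uint8);out[:,:560]=im;out[:225,565:795]=im2
f=np.load('w1.npz')['f'][165:245,280:360];out[240:240+232,565:797]=cv2.resize(f,(232,232),interpolation=cv2.INTER_CUBIC)
cv2.imwrite('pics/w2.png',out[...,::-1])
```

```text
2.65 [ 0.47028579 -0.2641365   0.29525657] [-1.79984032e+02 -2.82706121e-02  9.00480915e+01] [-3.20391966e+01 -1.08623393e+01  9.26032525e+01  1.56327193e-02
  9.82876332e+01 -3.20850425e+01] [ 0.93821936  0.02960232 -0.70261413]
rim [ 0.47127268 -0.26559478  0.05780184] 1641 0.11289664768378727
disc [ 0.47136152 -0.26302587  0.01573401] 2311 [0.11367449 0.1165525  0.40402417] [ 0.47149055 -0.26392578]
strainer z 0.10268684580893872
spout [ 0.41208304 -0.2383925   0.19531133] 1039
```

View pics/w2.png

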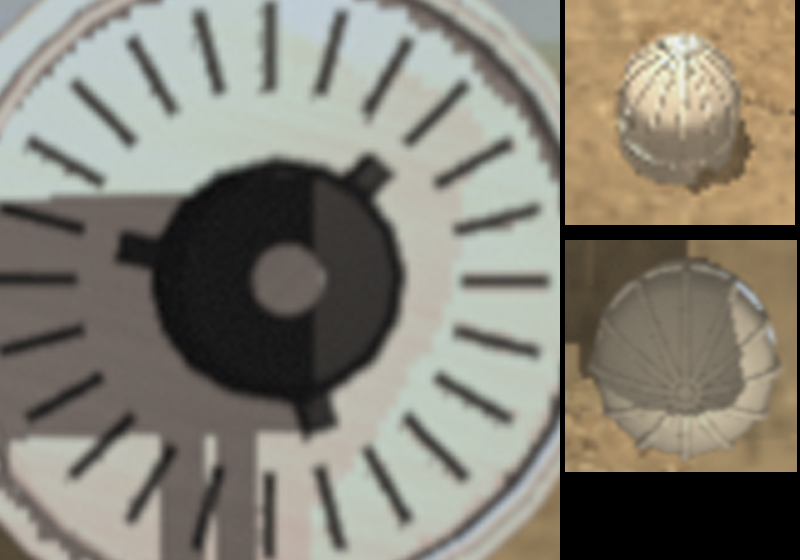

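Rectified view (up = +x, left = +y, 0.179 mm/px): teeth tips at (375,170), (130,248), (317,415) about the centre (278,279), so teeth at about 77.7° mod 120; press axis about (0.4712, -0.2656). Now grip the reamer.

Request:
apply_moves(
  rows=[
    {"travel":[0.286,-0.008,0.15],"turn":[0,0,0],"claw":100},
    {"travel":[0.286,-0.008,0.15],"turn":[0,0,0],"claw":100},
    {"travel":[0.286,-0.008,0.15],"turn":[0,0,0],"claw":100},
    {"travel":[0.286,-0.008,0.15],"turn":[0,0,0],"claw":100},
    {"travel":[0.287,-0.008,0.15],"turn":[0,0,0],"claw":100},
  ],
)

```text
clock: 3.2
position: [0.4631, -0.0469, 0.1821]
eef_rot: [180.0, -0.0, 90.1]
force: [0.2, 0.1, -0.4]
opening: 0.998
grasp_force: 0.0
```

Request:
apply_moves(
  rows=[
    {"travel":[0,0,0.2],"turn":[0,0,0],"claw":100},
    {"travel":[0,0,0.3],"turn":[0,0,0],"claw":100},
    {"travel":[0,0,0.3],"turn":[0,0,0],"claw":100},
    {"travel":[0,0,0.2],"turn":[0,0,0],"claw":100},
    {"travel":[0,0,0],"turn":[0,0,0],"claw":100},
  ],
)

```text
clock: 3.7
position: [0.4614, -0.0483, 0.0292]
eef_rot: [-179.7, -0.1, 90.2]
force: [0.4, 0.4, -0.1]
opening: 0.999
grasp_force: 0.0
```

Request:
apply_moves(
  rows=[
    {"travel":[-0.004,0.01,0.06],"turn":[0,0,0],"claw":100},
    {"travel":[-0.004,0.009,0.054],"turn":[0,0,0],"claw":100},
    {"travel":[0,0,0],"turn":[0,0,0],"claw":60},
    {"travel":[0,0,0],"turn":[0,0,0],"claw":40},
    {"travel":[0,0,0],"turn":[0,0,0],"claw":40},
  ],
  grip_force=20,
)

```text
clock: 4.2
position: [0.4673, -0.0515, 0.0166]
eef_rot: [179.9, 0.0, 90.0]
force: [-1.4, -0.2, -0.2]
opening: 0.791
grasp_force: 0.0
```

Request:
apply_moves(
  rows=[
    {"travel":[0,0,0],"turn":[0,0,0],"claw":40},
    {"travel":[0,0,0],"turn":[0,0,0],"claw":40},
    {"travel":[0,0,0],"turn":[0,0,0],"claw":40},
  ],
)

```text
clock: 4.5
position: [0.4669, -0.0515, 0.0161]
eef_rot: [180.0, 0.0, 90.0]
force: [-1.0, 0.9, 2.2]
opening: 0.593
grasp_force: 20.0
```

Request:
apply_moves(
  rows=[
    {"travel":[0,0,0],"turn":[0,0,0],"claw":80},
    {"travel":[0,0,0],"turn":[0,0,0],"claw":80},
    {"travel":[0.013,0,0.027],"turn":[0,0,0],"claw":80},
    {"travel":[0,0,0],"turn":[0,0,0],"claw":80},
    {"travel":[0,0,0],"turn":[0,0,0],"claw":40},
  ],
)

```text
clock: 5.0
position: [0.4668, -0.0494, 0.0116]
eef_rot: [-180.0, -0.0, 90.0]
force: [0.0, 0.1, 0.8]
opening: 0.751
grasp_force: 0.0
```

Request:
apply_moves(
  rows=[
    {"travel":[0,0,0],"turn":[0,0,0],"claw":40},
    {"travel":[0,0,0],"turn":[0,0,0],"claw":40},
    {"travel":[0,0,0],"turn":[0,0,0],"claw":40},
    {"travel":[0,0,0],"turn":[0,0,0],"claw":40},
  ],
  grip_force=20,
)

```text
clock: 5.4
position: [0.4669, -0.0495, 0.0118]
eef_rot: [180.0, -0.0, 90.0]
force: [0.2, 0.3, 0.6]
opening: 0.598
grasp_force: 20.0
```

Request:
apply_moves(
  rows=[
    {"travel":[0,0,-0.1],"turn":[0,0,0],"claw":40},
    {"travel":[0,0,-0.29],"turn":[0,0,0],"claw":40},
    {"travel":[0,0,-0.29],"turn":[0,0,0],"claw":40},
    {"travel":[0,0,-0.29],"turn":[0,0,0],"claw":40},
    {"travel":[0,0,-0.28],"turn":[0,0,0],"claw":40},
  ],
)

```text
clock: 5.9
position: [0.4665, -0.0495, 0.2026]
eef_rot: [179.9, 0.0, 90.0]
force: [0.4, -0.6, -1.1]
opening: 0.596
grasp_force: 20.0
```

Request:
apply_moves(
  rows=[
    {"travel":[-0.2,0.006,0],"turn":[0,0,0],"claw":40},
    {"travel":[-0.31,0.006,0],"turn":[0,0,0],"claw":40},
    {"travel":[-0.31,0.006,0],"turn":[0,0,0],"claw":40},
    {"travel":[-0.31,0.006,0],"turn":[0,0,0],"claw":40},
    {"travel":[-0.311,0.005,0],"turn":[0,0,0],"claw":40},
  ],
)

```text
clock: 6.4
position: [0.4708, -0.2675, 0.2007]
eef_rot: [179.9, 0.0, 90.0]
force: [0.5, -0.2, -1.0]
opening: 0.595
grasp_force: 20.0
```

Request:
apply_moves(
  rows=[
    {"travel":[0,0,0],"turn":[0,0,0],"claw":40},
    {"travel":[0,0,0],"turn":[0,0,0],"claw":40},
    {"travel":[0,0,0],"turn":[0,0,0],"claw":40},
  ],
)

```text
clock: 6.7
position: [0.4713, -0.2649, 0.1999]
eef_rot: [180.0, 0.0, 90.0]
force: [-0.3, 0.3, -1.2]
opening: 0.593
grasp_force: 20.0
```

Run:
```python
from fit import *
s=telemetry.sense();print(s['clock'],s['position'],s['eef_rot'],s['force'],s['grasp_force'],s['opening'])
c,T=shot('wrist');P=cloud(c,T)
np.savez('w3.npz',P=P,f=c['frame'],T=T,K=c['mtx'])
cv2.imwrite('pics/w3.png',c['frame'][...,::-1])
p=P.reshape(-1,3);p=p[~np.isnan(p[:,0])]
r=np.hypot(p[:,0]-.4712,p[:,1]+.2656)
z0=s['position'][2]-.012
for a,b in((.04,.05),(.05,.06),(.06,.073)):
    g=p[(p[:,2]>z0+a)&(p[:,2]<z0+b)&(r<.035)]
    if len(g)>20:print(a,len(g),circ(g))
g=p[(r>.05)&(r<.066)&(p[:,2]>.1085)&(p[:,2]<.116)];print('rim',circ(g),len(g))
for n in('w2','top'):
    p=np.load(n+'.npz')['P'].reshape(-1,3);p=p[~np.isnan(p[:,0])];r=np.hypot(p[:,0]-.4712,p[:,1]+.2656)
    g=p[(r>.072)&(r<.1)&(p[:,2]>.085)&(p[:,2]<.115)&(p[:,0]<.46)];m=g.mean(0);print(n,'spout',m,len(g),np.degrees(np.arctan2(m[1]+.2656,m[0]-.4712)))
```

```text
6.7 [ 0.47127385 -0.26488562  0.1999214 ] [1.79978612e+02 2.50535130e-05 9.00327593e+01] [-0.2602555   0.29971875 -1.2300769 ] 20.000073043629527 0.5925997452288798
0.04 5457 [ 0.47153852 -0.26758866  0.02704833]
0.05 6277 [ 0.47130341 -0.27340058  0.02643375]
0.06 4500 [-7.64761300e-02 -4.93394394e+02  4.93139568e+02]
rim [ 0.47113988 -0.26561446  0.05783695] 2108
w2 spout [ 0.39397199 -0.24427716  0.09782235] 655 164.56503875835804
top spout [ 0.39399057 -0.24500224  0.09845987] 85 165.0626408449936
```

View pics/w3.png

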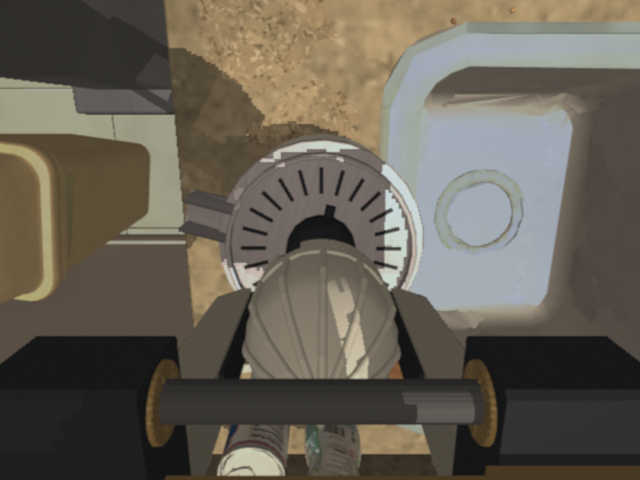

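Wrist view: reamer held upright in the fingers at (322,315), the press and its drive below at (320,240), spout at (205,212). Lowering now.

Request:
apply_moves(
  rows=[
    {"travel":[-0.005,0,0.2],"turn":[0,0,0],"claw":40},
    {"travel":[0,0,0.2],"turn":[0,0,0],"claw":40},
    {"travel":[0,0,0.09],"turn":[0,0,0],"claw":40},
    {"travel":[0,0,0],"turn":[0,0,0],"claw":40},
    {"travel":[0,0,0],"turn":[0,0,0],"claw":40},
  ],
)

```text
clock: 7.25
position: [0.4717, -0.2662, 0.1271]
eef_rot: [179.9, 0.0, 90.0]
force: [0.0, -0.7, -1.1]
opening: 0.597
grasp_force: 20.0
```

Request:
apply_moves(
  rows=[
    {"travel":[0,0,0.01],"turn":[0,0,0],"claw":40},
    {"travel":[0,0,0.01],"turn":[0,0,0],"claw":40},
    {"travel":[0,0,0.0],"turn":[0,0,0],"claw":40},
  ],
)

```text
clock: 7.55
position: [0.4714, -0.2665, 0.1232]
eef_rot: [180.0, 0.0, 90.0]
force: [0.4, 0.0, -1.0]
opening: 0.596
grasp_force: 20.0
```

Request:
apply_moves(
  rows=[
    {"travel":[0.005,-0.001,0.006],"turn":[0,0,0],"claw":40},
    {"travel":[0,0,0.006],"turn":[0,0,0],"claw":40},
    {"travel":[0,0,0],"turn":[0,0,0],"claw":40},
    {"travel":[0,0,0],"turn":[0,0,0],"claw":40},
  ],
)

```text
clock: 7.95
position: [0.4713, -0.2657, 0.1218]
eef_rot: [180.0, 0.0, 90.0]
force: [-2.2, 1.1, 6.4]
opening: 0.593
grasp_force: 20.0
```

Request:
apply_moves(
  rows=[
    {"turn":[0,0,0.008],"travel":[0,0,0],"claw":40},
    {"turn":[0,0,0.008],"travel":[0,0,0],"claw":40},
    {"turn":[0,0,0.008],"travel":[0,0,0],"claw":40},
  ],
)

```text
clock: 8.25
position: [0.4715, -0.2659, 0.1218]
eef_rot: [179.9, 0.0, 81.3]
force: [-0.7, 0.8, 5.9]
opening: 0.595
grasp_force: 20.0
```

Request:
apply_moves(
  rows=[
    {"turn":[0,0,0.008],"travel":[0,0,0],"claw":40},
    {"turn":[0,0,0.008],"travel":[0,0,0],"claw":40},
    {"turn":[0,0,0.008],"travel":[0,0,0],"claw":40},
  ],
)

```text
clock: 8.55
position: [0.4715, -0.2659, 0.1218]
eef_rot: [179.9, 0.0, 72.6]
force: [-0.4, -0.5, 4.5]
opening: 0.593
grasp_force: 20.0
```

Request:
apply_moves(
  rows=[
    {"turn":[0,0,0.008],"travel":[0,0,0],"claw":40},
    {"turn":[0,0,0.008],"travel":[0,0,0],"claw":40},
    {"turn":[0,0,0.008],"travel":[0,0,0],"claw":40},
  ],
)

```text
clock: 8.85
position: [0.4715, -0.2659, 0.1218]
eef_rot: [179.9, 0.0, 64.0]
force: [-0.1, -0.3, 4.8]
opening: 0.594
grasp_force: 20.0
```

Request:
apply_moves(
  rows=[
    {"turn":[0,0,0.008],"travel":[0,0,0],"claw":40},
    {"turn":[0,0,0.008],"travel":[0,0,0],"claw":40},
    {"turn":[0,0,0.008],"travel":[0,0,0.001],"claw":40},
  ],
)

```text
clock: 9.15
position: [0.4713, -0.2658, 0.1214]
eef_rot: [180.0, -0.0, 55.3]
force: [-0.8, 0.8, 1.1]
opening: 0.596
grasp_force: 20.0
```

Request:
apply_moves(
  rows=[
    {"turn":[0,0,0.008],"travel":[0,0,0],"claw":40},
    {"turn":[0,0,0.008],"travel":[0,0,0],"claw":40},
    {"turn":[0,0,0.008],"travel":[0,0,0],"claw":40},
  ],
)

```text
clock: 9.45
position: [0.4711, -0.2656, 0.1209]
eef_rot: [-180.0, 0.0, 46.7]
force: [-0.5, -0.2, -0.7]
opening: 0.594
grasp_force: 20.0
```

Request:
apply_moves(
  rows=[
    {"turn":[0,0,0.008],"travel":[0,0,0],"claw":40},
    {"turn":[0,0,0.008],"travel":[0,0,0],"claw":40},
    {"turn":[0,0,0.008],"travel":[0,0,0],"claw":40},
  ],
)

```text
clock: 9.75
position: [0.4716, -0.2659, 0.1217]
eef_rot: [179.9, -0.0, 38.0]
force: [-1.0, 0.4, 8.1]
opening: 0.595
grasp_force: 20.0
```

Request:
apply_moves(
  rows=[
    {"turn":[0,0,0.008],"travel":[0,0,0],"claw":40},
    {"turn":[0,0,0.008],"travel":[0,0,0],"claw":40},
    {"turn":[0,0,0.008],"travel":[0,0,0],"claw":40},
  ],
)

```text
clock: 10.05
position: [0.4717, -0.266, 0.1221]
eef_rot: [179.9, -0.1, 29.4]
force: [-0.3, -0.0, 7.4]
opening: 0.596
grasp_force: 20.0
```

Request:
apply_moves(
  rows=[
    {"turn":[0,0,-0.01],"travel":[0,0,0],"claw":40},
    {"turn":[0,0,-0.01],"travel":[0,0,0],"claw":40},
    {"turn":[0,0,-0.01],"travel":[0,0,0],"claw":40},
    {"turn":[0,0,-0.01],"travel":[0,0,0],"claw":40},
  ],
)

```text
clock: 10.45
position: [0.4714, -0.2659, 0.1215]
eef_rot: [179.9, -0.0, 44.1]
force: [-0.2, -0.5, -0.5]
opening: 0.595
grasp_force: 20.0
```

Request:
apply_moves(
  rows=[
    {"turn":[0,0,-0.005],"travel":[0,0,0],"claw":40},
    {"turn":[0,0,0],"travel":[0,0,0],"claw":40},
  ],
)

```text
clock: 10.65
position: [0.4711, -0.2657, 0.1209]
eef_rot: [180.0, -0.0, 45.8]
force: [0.8, -0.1, -1.1]
opening: 0.599
grasp_force: 20.0
```

Request:
apply_moves(
  rows=[
    {"turn":[0,0,-0.007],"travel":[0,0,0],"claw":40},
    {"turn":[0,0,0],"travel":[0,0,0],"claw":40},
  ],
)

```text
clock: 10.85
position: [0.4711, -0.2657, 0.1208]
eef_rot: [-180.0, 0.0, 48.2]
force: [-0.1, 0.7, -0.6]
opening: 0.59
grasp_force: 20.0
```

Free at 48°: the notches are over the teeth. Lowering gently.

Request:
apply_moves(
  rows=[
    {"turn":[0,0,0],"travel":[0,0,0.01],"claw":40},
    {"turn":[0,0,0],"travel":[0,0,0],"claw":40},
  ],
)

```text
clock: 11.05
position: [0.471, -0.2656, 0.1191]
eef_rot: [-180.0, 0.0, 48.2]
force: [-0.0, 0.3, -0.5]
opening: 0.596
grasp_force: 20.0
```

Request:
apply_moves(
  rows=[
    {"turn":[0,0,0],"travel":[0,0,0.01],"claw":40},
    {"turn":[0,0,0],"travel":[0,0,0],"claw":40},
  ],
)

```text
clock: 11.25
position: [0.471, -0.2656, 0.1176]
eef_rot: [-180.0, 0.0, 48.2]
force: [-0.2, 0.2, -1.1]
opening: 0.596
grasp_force: 20.0
```

Request:
apply_moves(
  rows=[
    {"turn":[0,0,0],"travel":[0,0,0.009],"claw":40},
    {"turn":[0,0,0],"travel":[0,0,0],"claw":40},
  ],
)

```text
clock: 11.45
position: [0.4711, -0.2656, 0.1163]
eef_rot: [-180.0, 0.0, 48.2]
force: [1.2, 0.0, -1.1]
opening: 0.594
grasp_force: 20.0
```

Request:
apply_moves(
  rows=[
    {"turn":[0,0,0],"travel":[0,0,0.004],"claw":40},
    {"turn":[0,0,0],"travel":[0,0,0],"claw":40},
  ],
)

```text
clock: 11.65
position: [0.4711, -0.2657, 0.1159]
eef_rot: [180.0, 0.0, 48.2]
force: [-0.5, 0.7, -1.9]
opening: 0.595
grasp_force: 20.0
```

Request:
apply_moves(
  rows=[
    {"turn":[0,0,0],"travel":[0,0,0.004],"claw":40},
    {"turn":[0,0,0],"travel":[0,0,0],"claw":40},
  ],
)

```text
clock: 11.85
position: [0.4712, -0.2657, 0.1158]
eef_rot: [180.0, -0.0, 48.2]
force: [-2.0, 1.5, 4.6]
opening: 0.601
grasp_force: 20.0
```

Request:
apply_moves(
  rows=[
    {"turn":[0,0,0],"travel":[0,0,0],"claw":72},
    {"turn":[0,0,0],"travel":[0,0,0],"claw":72},
    {"turn":[0,0,0],"travel":[0,0,0],"claw":72},
  ],
)

```text
clock: 12.15
position: [0.4711, -0.2657, 0.1152]
eef_rot: [-180.0, 0.0, 48.2]
force: [0.3, -0.1, -0.2]
opening: 0.718
grasp_force: 0.0
```

Request:
apply_moves(
  rows=[
    {"turn":[0,0,0],"travel":[0,0,-0.1],"claw":72},
    {"turn":[0,0,0],"travel":[0,0,-0.25],"claw":72},
    {"turn":[0,0,0],"travel":[0,0,-0.3],"claw":72},
    {"turn":[0,0,0],"travel":[0,0,-0.3],"claw":72},
    {"turn":[0,0,0],"travel":[0,0,-0.3],"claw":72},
  ],
)

```text
clock: 12.65
position: [0.4708, -0.2654, 0.306]
eef_rot: [179.9, -0.0, 48.2]
force: [-0.6, 0.1, 0.4]
opening: 0.72
grasp_force: 0.0
```

Request:
apply_moves(
  rows=[
    {"turn":[0,0,0],"travel":[0,0,0],"claw":72},
    {"turn":[0,0,0],"travel":[0,0,0],"claw":72},
  ],
)

```text
clock: 12.85
position: [0.4713, -0.2657, 0.3045]
eef_rot: [179.9, -0.0, 48.2]
force: [-0.2, -0.3, -0.4]
opening: 0.72
grasp_force: 0.0
```

Run:
```python
from fit import *
s=telemetry.sense();print(s['clock'],s['position'],s['eef_rot'],s['qpos'])
c,T=shot('wrist');P=cloud(c,T);np.savez('w4.npz',P=P,f=c['frame'],T=T,K=c['mtx'])
p=P.reshape(-1,3);p=p[~np.isnan(p[:,0])];r=np.hypot(p[:,0]-.4712,p[:,1]+.2656)
for a in(.14,.15,.16,.17):
    g=p[(p[:,2]>a)&(p[:,2]<a+.01)&(r<.035)]
    if len(g)>20:print(a,len(g),circ(g),g[:,2].max())
g=p[(r>.05)&(r<.066)&(p[:,2]>.1085)&(p[:,2]<.116)];print('rim',circ(g),len(g))
# cover: sphere/cyl fit from scene & top
for n in('top','scene'):
    p=np.load(n+'.npz')['P'].reshape(-1,3);p=p[~np.isnan(p[:,0])]
    q=p[(np.abs(p[:,0]-.58)<.13)&(np.abs(p[:,1]-.175)<.13)&(p[:,2]>.01)];print(n,len(q),q.min(0),q.max(0),q[q[:,2].argmax()])
f=np.hstack([cv2.resize(np.load('top.npz')['f'][165:265,195:295],(400,400),interpolation=cv2.INTER_CUBIC),cv2.resize(np.load('scene.npz')['f'][290:390,245:345],(400,400),interpolation=cv2.INTER_CUBIC)])
cv2.imwrite('pics/c.png',f[...,::-1])
```

```text
12.85 [ 0.47127217 -0.26573908  0.30448595] [ 1.79866384e+02 -2.27282575e-02  4.82493073e+01] [-3.21191163e+01 -1.07387078e+01  9.16512777e+01  5.28531085e-05
  9.89518946e+01  9.63161121e+00]
0.14 812 [ 0.47023839 -0.26543575  0.02613363] 0.149996173151481
0.15 1220 [ 0.47011343 -0.26551903  0.02154147] 0.15999831248240776
0.16 1226 [ 0.47015379 -0.26553792  0.01490886] 0.1699986565165636
0.17 658 [ 0.47045177 -0.26530938  0.00728892] 0.17784263454373722
rim [ 0.47129668 -0.26591806  0.057813  ] 1557
top 3206 [0.45012627 0.09334359 0.01000824] [0.70981261 0.28158026 0.16107653] [0.56935777 0.17833205 0.16107653]
scene 5085 [0.45001892 0.10860281 0.01000755] [0.70979572 0.28824748 0.15891876] [0.57173713 0.17606495 0.15891876]
```

View pics/c.png

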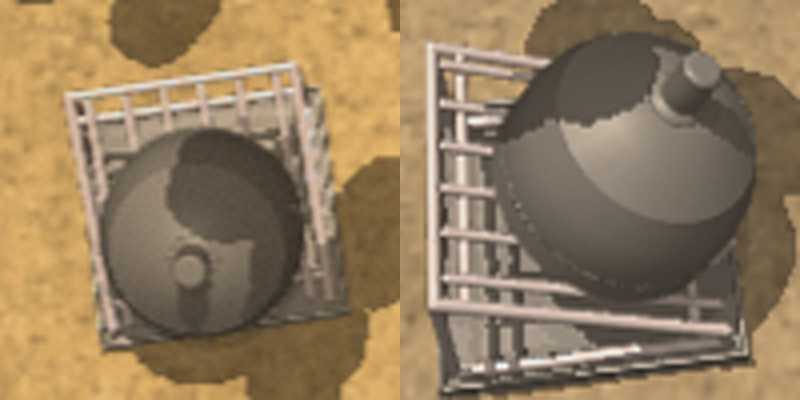

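The crop shows the cover on the rack with its knob leaning to the robot at (190,270), rack turned about +8°; the notch is on a side hidden from both cameras. The reamer is home (tip at 0.178). Next, go over the cover along its axis.

```bash
python3 -c "
from h import *
Rr=R.from_euler('z',8,degrees=True)*R.from_euler('y',-26,degrees=True)*R.from_euler('z',-8,degrees=True)*R.from_euler('xyz',[180,0,90],degrees=True)
e=Rr.as_euler('xyz',degrees=True);print(e,Rr.as_matrix().round(3))
plan([.5285,.1705,.24],e,11)"
```

```text
[154.2201074   -3.49775741  90.80068312] [[-0.014  0.901  0.434]
 [ 0.998 -0.014  0.061]
 [ 0.061  0.434 -0.899]]
0 [0.22, -0.15, 0.038] [-0.0059, 0.0032, -0.0104]
1 [0.229, -0.137, 0.037] [-0.0059, 0.0033, -0.0103]
2 [0.237, -0.123, 0.038] [-0.0058, 0.0032, -0.0104]
3 [0.243, -0.108, 0.038] [-0.0059, 0.0033, -0.0103]
4 [0.25, -0.095, 0.039] [-0.0059, 0.0032, -0.0104]
5 [0.254, -0.079, 0.041] [-0.0058, 0.0033, -0.0103]
6 [0.258, -0.064, 0.044] [-0.0059, 0.0032, -0.0104]
7 [0.26, -0.049, 0.047] [-0.0059, 0.0032, -0.0104]
8 [0.263, -0.034, 0.05] [-0.0059, 0.0033, -0.0103]
9 [0.262, -0.018, 0.056] [-0.0058, 0.0032, -0.0104]
10 [0.263, -0.004, 0.06] [-0.0059, 0.0033, -0.0103]
end [0.5285 0.1705 0.2399] [154.23  -3.52  90.79] mm/row 40.39549028116214 deg/row 4.443073086095279
```

Request:
apply_moves(
  rows=[
    {"travel":[0.22,-0.15,0.038],"turn":[-0.0059,0.0032,-0.0104],"claw":60},
    {"travel":[0.229,-0.137,0.037],"turn":[-0.0059,0.0033,-0.0103],"claw":60},
    {"travel":[0.237,-0.123,0.038],"turn":[-0.0058,0.0032,-0.0104],"claw":60},
    {"travel":[0.243,-0.108,0.038],"turn":[-0.0059,0.0033,-0.0103],"claw":60},
    {"travel":[0.25,-0.095,0.039],"turn":[-0.0059,0.0032,-0.0104],"claw":60},
  ],
)

```text
clock: 13.4
position: [0.4967, -0.0658, 0.2727]
eef_rot: [168.6, -4.0, 67.5]
force: [1.3, 0.5, 0.2]
opening: 0.603
grasp_force: 0.0
```

Request:
apply_moves(
  rows=[
    {"travel":[0.254,-0.079,0.041],"turn":[-0.0058,0.0033,-0.0103],"claw":60},
    {"travel":[0.258,-0.064,0.044],"turn":[-0.0059,0.0032,-0.0104],"claw":60},
    {"travel":[0.26,-0.049,0.047],"turn":[-0.0059,0.0032,-0.0104],"claw":60},
    {"travel":[0.263,-0.034,0.05],"turn":[-0.0059,0.0033,-0.0103],"claw":60},
    {"travel":[0.262,-0.018,0.056],"turn":[-0.0058,0.0032,-0.0104],"claw":60},
  ],
)

```text
clock: 13.9
position: [0.5228, 0.1324, 0.2441]
eef_rot: [156.6, -4.0, 87.1]
force: [0.1, -0.0, 0.1]
opening: 0.597
grasp_force: 0.0
```

Request:
apply_moves(
  rows=[
    {"travel":[0.263,-0.004,0.06],"turn":[-0.0059,0.0033,-0.0103],"claw":60},
    {"travel":[0,0,0],"turn":[0,0,0],"claw":60},
    {"travel":[0,0,0],"turn":[0,0,0],"claw":60},
    {"travel":[0,0,0],"turn":[0,0,0],"claw":60},
  ],
)

```text
clock: 14.3
position: [0.5285, 0.1697, 0.2395]
eef_rot: [154.3, -3.5, 90.7]
force: [-0.1, -0.4, 0.3]
opening: 0.601
grasp_force: 0.0
```

Run:
```python
from fit import *
s=telemetry.sense();print(s['clock'],s['position'],s['eef_rot'],s['qpos'])
c,T=shot('wrist');P=cloud(c,T);np.savez('w5.npz',P=P,f=c['frame'],T=T,K=c['mtx'])
cv2.imwrite('pics/w5.png',c['frame'][...,::-1])
p=P.reshape(-1,3);p=p[~np.isnan(p[:,0])]
C=R.from_euler('z',8,degrees=True)*R.from_euler('y',-26,degrees=True)
o=np.array([.6175,.183,.0555])
q=C.inv().apply(p-o)
for a,b,rm in((.108,.118,.02),(.09,.107,.02),(.08,.088,.04),(.07,.08,.06),(.06,.07,.07),(.05,.06,.08),(.04,.05,.08),(.03,.04,.08),(.01,.03,.08)):
    g=q[(q[:,2]>a)&(q[:,2]<b)&(np.hypot(q[:,0],q[:,1])<rm)]
    if len(g)>30:print(a,b,len(g),circ(g).round(4),((g[:,:2].min(0)+g[:,:2].max(0))/2).round(4),np.median(g[:,2]).round(4))
```

```text
14.3 [0.52852117 0.16971405 0.23946646] [154.29193825  -3.50671654  90.72217168] [ 17.41044241 -25.74103443 111.95810604  -4.43318155  68.21857265
  18.2001047 ]
0.108 0.118 832 [-0.0061  0.0025  0.0071] [-0.0063  0.0018] 0.1121
0.09 0.107 186 [-0.0062  0.0015  0.0104] [-0.0057  0.0071] 0.099
0.08 0.088 1590 [-0.0066 -0.0004  0.0172] [-0.0068  0.0019] 0.0814
0.07 0.08 7113 [-0.0061  0.002   0.0318] [-0.006   0.0018] 0.0762
0.06 0.07 5876 [-0.0062  0.0015  0.0471] [-0.0059  0.002 ] 0.0648
0.05 0.06 2000 [-0.0061  0.0019  0.0552] [-0.0062  0.0023] 0.0558
0.04 0.05 1533 [-0.0062  0.0016  0.0599] [-0.0059  0.0019] 0.0455
0.03 0.04 499 [-0.0062  0.0017  0.0628] [-0.0051  0.0269] 0.0351
0.01 0.03 320 [-0.0068  0.0005  0.0654] [-0.005   0.0347] 0.0267
```

View pics/w5.png

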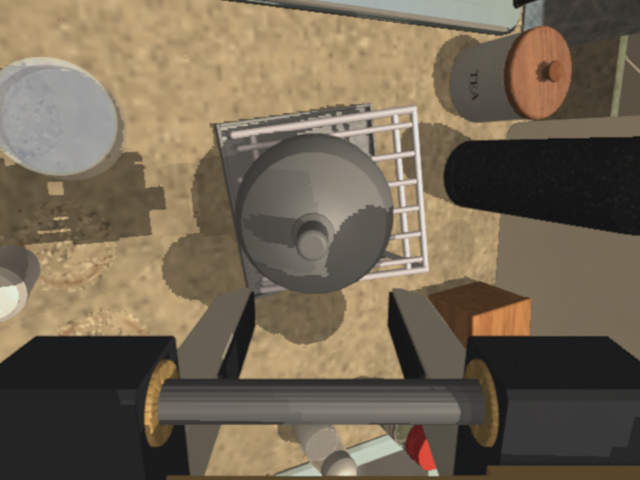

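Wrist view: the cover's knob at (312,240), dome centred at (315,212) on the rack; the fit gives the axis consistently at all heights. Approach along it.

Run:
```python
from h import *
C=R.from_euler('z',8,degrees=True)*R.from_euler('y',-26,degrees=True)
o=np.array([.6175,.183,.0555])+C.apply([-.0061,.0018,-.002])
Rr=C*R.from_euler('z',-8,degrees=True)*R.from_euler('xyz',[180,0,90],degrees=True);e=Rr.as_euler('xyz',degrees=True)
print('o',o,'grip tcp',o+C.apply([0,0,.087]))
plan(o+C.apply([0,0,.13]),e,3)
```

```text
o [0.61268841 0.18414146 0.05102835] grip tcp [0.57492128 0.17883364 0.12922343]
0 [0.004, -0.014, 0.171] [-0.0, 0.0, -0.0001]
1 [0.005, -0.015, 0.171] [-0.0001, 0.0001, -0.0001]
2 [0.004, -0.014, 0.171] [-0.0, -0.0, -0.0001]
end [0.5562 0.1762 0.1679] [154.22  -3.5   90.81] mm/row 25.759515063931705 deg/row 0.03750577392511673
```

Request:
apply_moves(
  rows=[
    {"travel":[0.004,-0.014,0.171],"turn":[0,0,0],"claw":60},
    {"travel":[0.005,-0.015,0.171],"turn":[0,0,0],"claw":60},
    {"travel":[0.004,-0.014,0.171],"turn":[0,0,0],"claw":60},
    {"travel":[0,0,0],"turn":[0,0,0],"claw":60},
    {"travel":[0,0,0],"turn":[0,0,0],"claw":60},
  ],
)

```text
clock: 14.85
position: [0.5562, 0.1764, 0.1685]
eef_rot: [154.3, -3.5, 90.7]
force: [-0.5, 0.4, 0.5]
opening: 0.6
grasp_force: 0.0
```

Run:
```python
from h import *
plan([.5749,.1788,.1292],[154.22,-3.5,90.8],3)
```

```text
0 [-0.0, -0.001, 0.097] [-0.0, 0.0, -0.0001]
1 [-0.001, -0.0, 0.097] [-0.0001, 0.0, -0.0001]
2 [-0.0, -0.001, 0.097] [-0.0, 0.0001, -0.0]
end [0.5749 0.1789 0.1291] [154.22  -3.52  90.79] mm/row 14.533216762362633 deg/row 0.033515843191199046
```

Request:
apply_moves(
  rows=[
    {"travel":[0,-0.001,0.097],"turn":[0,0,0],"claw":60},
    {"travel":[0,0,0.097],"turn":[0,0,0],"claw":60},
    {"travel":[0,-0.001,0.096],"turn":[0,0,0],"claw":60},
    {"travel":[0,0,0],"turn":[0,0,0],"claw":60},
    {"travel":[0,0,0],"turn":[0,0,0],"claw":60},
  ],
)

```text
clock: 15.35
position: [0.5749, 0.1799, 0.1277]
eef_rot: [154.3, -3.5, 90.8]
force: [-0.3, -0.4, 0.3]
opening: 0.6
grasp_force: 0.0
```

Request:
apply_moves(
  rows=[
    {"travel":[0,0,0],"turn":[0,0,0],"claw":10},
    {"travel":[0,0,0],"turn":[0,0,0],"claw":10},
    {"travel":[0,0,0],"turn":[0,0,0],"claw":10},
    {"travel":[0,0,0],"turn":[0,0,0],"claw":10},
    {"travel":[0,0,0],"turn":[0,0,0],"claw":10},
  ],
  grip_force=40,
)

```text
clock: 15.85
position: [0.5751, 0.18, 0.1296]
eef_rot: [154.2, -3.5, 90.8]
force: [-7.4, -2.1, 9.3]
opening: 0.241
grasp_force: 31.8
```

Request:
apply_moves(
  rows=[
    {"travel":[0,0,0],"turn":[0,0,0],"claw":10},
    {"travel":[0,0,0],"turn":[0,0,0],"claw":10},
  ],
)

```text
clock: 16.05
position: [0.575, 0.18, 0.13]
eef_rot: [154.2, -3.5, 90.8]
force: [-6.6, -2.2, 9.0]
opening: 0.225
grasp_force: 33.9
```

Request:
apply_moves(
  rows=[
    {"travel":[0,0,-0.05],"turn":[0,0,0],"claw":10},
    {"travel":[0,0,-0.15],"turn":[0,0,0],"claw":10},
    {"travel":[0,0,-0.25],"turn":[0,0,0],"claw":10},
    {"travel":[0,0,-0.25],"turn":[0,0,0],"claw":10},
    {"travel":[0,0,0],"turn":[0,0,0],"claw":10},
  ],
)

```text
clock: 16.55
position: [0.5291, 0.1737, 0.2291]
eef_rot: [153.9, -3.6, 90.8]
force: [-0.2, 0.0, -1.3]
opening: 0.217
grasp_force: 48.5
```

Run:
```python
from h import *
s=telemetry.sense();print(s['clock'],s['position'],s['eef_rot'],s['qpos'],s['grasp_force'])
# upright, higher, over the gap between rack and press
e=[180,0,90]
plan([.50,.10,.33],e,5)
c,T=shot('scene');f=c['frame'];cv2.imwrite('pics/s2.png',cv2.resize(f[180:420,180:500],(800,600),interpolation=cv2.INTER_CUBIC)[...,::-1])
```

```text
16.55 [0.52913744 0.17373984 0.22908101] [153.85002024  -3.64545336  90.83311585] [ 17.8740827  -25.64943257 112.94674469  -4.65777746  66.7109468
  18.74249203] 48.537539033568464
0 [-0.089, 0.026, -0.144] [0.0145, -0.0021, -0.0]
1 [-0.091, 0.012, -0.144] [0.0145, -0.0021, -0.0]
2 [-0.093, -0.0, -0.144] [0.0145, -0.0021, -0.0]
3 [-0.094, -0.014, -0.142] [0.0145, -0.0021, -0.0]
4 [-0.097, -0.026, -0.139] [0.0145, -0.0021, -0.0]
end [0.5  0.1  0.33] [179.99   0.    89.98] mm/row 25.66803206838336 deg/row 5.277025323877728
```

View pics/s2.png

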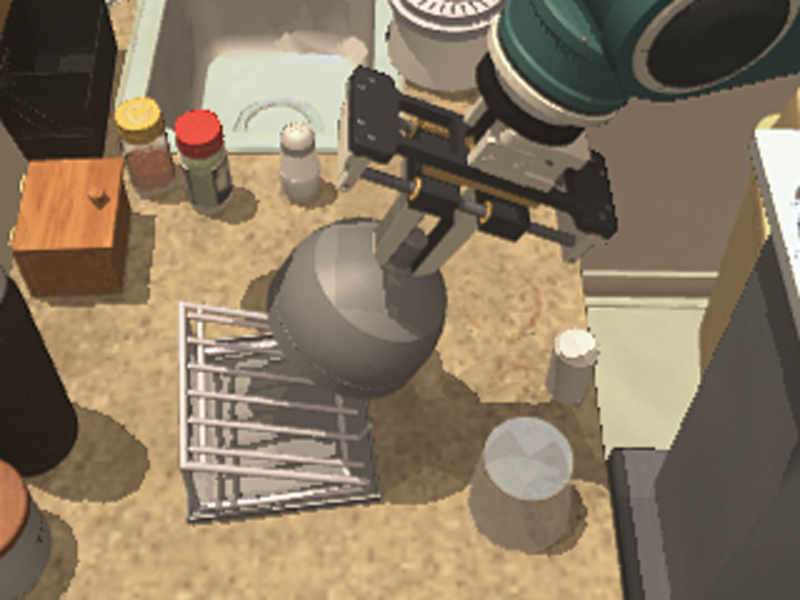

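Cover held clear of the rack at (360,310) in this crop; the notch is not on the side facing the camera. I upright it and turn it past the scene camera, finding the gap by depth.

Request:
apply_moves(
  rows=[
    {"travel":[-0.089,0.026,-0.144],"turn":[0.0145,-0.0021,0],"claw":10},
    {"travel":[-0.091,0.012,-0.144],"turn":[0.0145,-0.0021,0],"claw":10},
    {"travel":[-0.093,0,-0.144],"turn":[0.0145,-0.0021,0],"claw":10},
    {"travel":[-0.094,-0.014,-0.142],"turn":[0.0145,-0.0021,0],"claw":10},
    {"travel":[-0.097,-0.026,-0.139],"turn":[0.0145,-0.0021,0],"claw":10},
  ],
)

```text
clock: 17.1
position: [0.5006, 0.0993, 0.3243]
eef_rot: [-179.3, 0.2, 90.0]
force: [0.5, 0.1, -0.8]
opening: 0.219
grasp_force: 48.5
```

Request:
apply_moves(
  rows=[
    {"travel":[0,0,0],"turn":[0,0,0.02],"claw":10},
    {"travel":[0,0,0],"turn":[0,0,0.023],"claw":10},
    {"travel":[0,0,0],"turn":[0,0,0.023],"claw":10},
    {"travel":[0,0,0],"turn":[0,0,0.023],"claw":10},
    {"travel":[0,0,0],"turn":[0,0,0.023],"claw":10},
  ],
)

```text
clock: 17.6
position: [0.5009, 0.0999, 0.3229]
eef_rot: [-179.7, 0.4, 49.3]
force: [0.2, 0.4, -2.0]
opening: 0.219
grasp_force: 48.5
```

Request:
apply_moves(
  rows=[
    {"travel":[0,0,0],"turn":[0,0,0.023],"claw":10},
    {"travel":[0,0,0],"turn":[0,0,0.023],"claw":10},
    {"travel":[0,0,0],"turn":[0,0,0.01],"claw":10},
    {"travel":[0,0,0],"turn":[0,0,0],"claw":10},
    {"travel":[0,0,0],"turn":[0,0,0],"claw":10},
  ],
)

```text
clock: 18.1
position: [0.5008, 0.0999, 0.3235]
eef_rot: [-179.9, 0.5, 29.6]
force: [0.5, 0.4, -1.0]
opening: 0.217
grasp_force: 48.5
```

```bash
cat > notch.py <<'E'
from fit import *
s=telemetry.sense();print(s['clock'],s['position'],s['eef_rot'],s['grasp_force'])
c,T=shot('scene');p=cloud(c,T).reshape(-1,3);p=p[~np.isnan(p[:,0])]
x,y,z=s['position'];z0=z-.087
q=p-[x,y,z0]
for a,b in((.04,.05),(.02,.03),(.003,.014)):
    g=q[(q[:,2]>a)&(q[:,2]<b)&(np.hypot(q[:,0],q[:,1])<.08)&(q[:,1]>0)]
    if len(g)>20:print(a,len(g),circ(g).round(4))
g=q[(np.hypot(q[:,0],q[:,1])<.08)&(np.hypot(q[:,0],q[:,1])>.058)]
A=np.degrees(np.arctan2(g[:,1],g[:,0]))
h=lambda a,b:np.histogram(A[(g[:,2]>a)&(g[:,2]<b)],np.arange(0,181,6))[0]
print('hi',h(.02,.034));print('lo',h(.000,.014));print('zmin',[round(float(g[(A>=a)&(A<a+6),2].min())*1e3) if ((A>=a)&(A<a+6)).any() else None for a in range(0,180,6)])
np.savez('n%d.npz'%int(s['clock']*10),f=c['frame'],p=q,T=T,K=c['mtx'])
E
python3 notch.py
```

```text
18.1 [0.50078118 0.09991631 0.3235354 ] [-179.90541517    0.45544379   29.61588404] 48.50495960796252
0.04 408 [-0.0023 -0.0029  0.0602]
0.02 267 [-0.0023 -0.0028  0.0644]
0.003 218 [-0.0024 -0.003   0.0649]
hi [ 3  4  7  8 10 12 12 15 15 19 16 19 23 22 20 22 23 18 19 19 14 22 10 15
 13  6  9  5  1  0]
lo [ 4  1  5  6  9  9  9 14 12 14 17 15 18 16 20 18 17 17 18 11  0  0  0  2
 14  6  3  3  0  0]
zmin [-239, -239, -240, -242, -241, -242, -241, -240, -242, -242, -241, -242, -241, -243, -241, -241, -241, -242, -241, -242, -242, -242, -242, -240, -241, -241, -241, -242, -240, -242]
```

Run:
```python
from h import *
d=np.load('n181.npz');q=d['p']-[-.0023,-.0029,0]
r=np.hypot(q[:,0],q[:,1]);g=q[(r>.058)&(r<.072)&(q[:,2]>.001)&(q[:,2]<.012)]
A=np.sort(np.degrees(np.arctan2(g[:,1],g[:,0])));A=A[(A>60)&(A<175)];i=np.diff(A).argmax();print(A[i-3:i+5],(A[i]+A[i+1])/2)
# next: above press, z .36, yaw aligned
print(telemetry.sense()['qpos'])
yaw=29.6+165-(A[i]+A[i+1])/2
print(yaw);plan([.4712,-.2656,.345],[180,0,yaw],10)
```

```text
[113.61636236 114.52966822 114.96546826 115.00650735 139.83336506
 140.82931323 140.90728933 140.9347327 ] 127.41993620424128
[ 8.46909703e+00 -1.40764207e+01  9.26958512e+01 -7.61684228e-02
  1.01822357e+02  6.88446068e+01]
67.18006379575871
0 [-0.138, 0.202, -0.013] [-0.0001, 0.0001, -0.0104]
1 [-0.15, 0.193, -0.014] [-0.0, 0.0001, -0.0105]
2 [-0.163, 0.182, -0.013] [-0.0001, 0.0001, -0.0104]
3 [-0.175, 0.172, -0.014] [-0.0001, 0.0001, -0.0104]
4 [-0.185, 0.159, -0.013] [-0.0, 0.0002, -0.0105]
5 [-0.195, 0.147, -0.014] [-0.0001, 0.0001, -0.0104]
6 [-0.205, 0.134, -0.014] [-0.0, 0.0001, -0.0105]
7 [-0.213, 0.12, -0.014] [-0.0001, 0.0001, -0.0104]
8 [-0.22, 0.106, -0.014] [-0.0001, 0.0001, -0.0104]
9 [-0.227, 0.092, -0.014] [-0.0, 0.0001, -0.0105]
end [ 0.4712 -0.2656  0.345 ] [-179.99   -0.     67.19] mm/row 36.73568174198298 deg/row 3.757346640708012
```

Request:
apply_moves(
  rows=[
    {"travel":[-0.138,0.202,-0.013],"turn":[0,0,-0.0104],"claw":10},
    {"travel":[-0.15,0.193,-0.014],"turn":[0,0.0001,-0.0105],"claw":10},
    {"travel":[-0.163,0.182,-0.013],"turn":[0,0.0001,-0.0104],"claw":10},
    {"travel":[-0.175,0.172,-0.014],"turn":[-0.0001,0.0001,-0.0104],"claw":10},
    {"travel":[-0.185,0.159,-0.013],"turn":[0,0.0002,-0.0105],"claw":10},
  ],
)

```text
clock: 18.65
position: [0.4852, -0.0842, 0.3349]
eef_rot: [-179.9, 0.2, 48.5]
force: [0.6, 0.5, -1.6]
opening: 0.219
grasp_force: 48.1
```

Request:
apply_moves(
  rows=[
    {"travel":[-0.195,0.147,-0.014],"turn":[-0.0001,0.0001,-0.0104],"claw":10},
    {"travel":[-0.205,0.134,-0.014],"turn":[0,0.0001,-0.0105],"claw":10},
    {"travel":[-0.213,0.12,-0.014],"turn":[-0.0001,0.0001,-0.0104],"claw":10},
    {"travel":[-0.22,0.106,-0.014],"turn":[-0.0001,0.0001,-0.0104],"claw":10},
    {"travel":[-0.227,0.092,-0.014],"turn":[0,0.0001,-0.0105],"claw":10},
  ],
)

```text
clock: 19.15
position: [0.47, -0.2671, 0.3454]
eef_rot: [-180.0, -0.0, 67.3]
force: [1.0, -0.1, -0.1]
opening: 0.218
grasp_force: 48.1
```

Request:
apply_moves(
  rows=[
    {"travel":[0,0,0],"turn":[0,0,0],"claw":10},
    {"travel":[0,0,0],"turn":[0,0,0],"claw":10},
    {"travel":[0,0,0],"turn":[0,0,0],"claw":10},
  ],
)

```text
clock: 19.45
position: [0.4705, -0.2649, 0.3454]
eef_rot: [-179.9, -0.1, 67.1]
force: [-0.2, 0.2, -1.8]
opening: 0.214
grasp_force: 48.0
```

```bash
cat > cov.py <<'E'
from fit import *
s=telemetry.sense();print(s['clock'],s['position'],s['eef_rot'],s['grasp_force'],s['force'])
x,y,z=s['position'];z0=z-.087
for n in('scene','wrist','top'):
    c,T=shot(n);P=cloud(c,T);np.savez('L'+n+'.npz',P=P,f=c['frame'],T=T,K=c['mtx'])
    p=P.reshape(-1,3);p=p[~np.isnan(p[:,0])];q=p-[x,y,z0];rr=np.hypot(q[:,0],q[:,1])
    for a,b in((.005,.02),(.02,.03),(.03,.04),(.04,.05),(.05,.06),(.06,.07)):
        g=q[(q[:,2]>a)&(q[:,2]<b)&(rr<.075)]
        if len(g)>40:print(n,a,len(g),circ(g).round(4))
    g=q[(rr>.055)&(rr<.075)&(q[:,2]>-.004)&(q[:,2]<.01)]
    A=np.sort(np.degrees(np.arctan2(g[:,1],g[:,0]))%360)
    if len(A)>5:i=np.diff(A).argmax();print(n,'gap',A[i],A[i+1],len(A))
E
python3 cov.py
```

```text
19.45 [ 0.47051213 -0.26492115  0.34541687] [-1.79948612e+02 -5.35548977e-02  6.70997897e+01] 48.02519758188282 [-0.18568548  0.16298578 -1.75003998]
scene 0.005 306 [-0.0005 -0.0035  0.0646]
scene 0.02 229 [-0.0006 -0.0039  0.0646]
scene 0.03 240 [-0.0007 -0.004   0.0631]
scene 0.04 297 [-0.0005 -0.0034  0.0602]
scene 0.05 299 [-0.0005 -0.0035  0.0555]
scene 0.06 414 [-0.0006 -0.0033  0.0475]
scene gap 154.94666610163017 182.60093375909364 255
wrist 0.005 233 [-0.0008 -0.0005  0.0647]
wrist 0.02 466 [-0.0007 -0.0004  0.0642]
wrist 0.03 1117 [-0.0009 -0.0008  0.0631]
wrist 0.04 2850 [-0.0007 -0.0005  0.06  ]
wrist 0.05 3623 [-0.0008 -0.0005  0.0558]
wrist 0.06 10446 [-0.0007 -0.0003  0.0475]
wrist gap 34.22093348853695 36.708251367875555 134
top 0.005 49 [ 0.     -0.002   0.0651]
top 0.02 41 [-0.0001 -0.0017  0.0646]
top 0.03 81 [-0.     -0.0022  0.0638]
top 0.04 119 [-0.0001 -0.0015  0.0606]
top 0.05 130 [ 0.     -0.0018  0.0571]
top 0.06 264 [ 0.0002 -0.0012  0.0498]
top gap 47.71326457556296 55.87977812195772 32
```

Request:
apply_moves(
  rows=[
    {"travel":[0.006,0.005,0.15],"turn":[0,0,0.0014],"claw":10},
    {"travel":[0,0,0.25],"turn":[0,0,0],"claw":10},
    {"travel":[0,0,0.25],"turn":[0,0,0],"claw":10},
    {"travel":[0,0,0.15],"turn":[0,0,0],"claw":10},
    {"travel":[0,0,0.06],"turn":[0,0,0],"claw":10},
  ],
)

```text
clock: 20.1
position: [0.4709, -0.2639, 0.2142]
eef_rot: [-179.8, -0.1, 66.6]
force: [-0.2, -0.0, -0.7]
opening: 0.214
grasp_force: 48.0
```

Request:
apply_moves(
  rows=[
    {"travel":[0,0,0],"turn":[0,0,0],"claw":10},
    {"travel":[0,0,0],"turn":[0,0,0],"claw":10},
    {"travel":[0,0,0],"turn":[0,0,0],"claw":10},
  ],
)

```text
clock: 20.4
position: [0.4719, -0.2651, 0.2182]
eef_rot: [179.9, -0.0, 66.6]
force: [0.7, 0.5, -1.3]
opening: 0.218
grasp_force: 48.0
```

```bash
python3 cov.py
```

```text
20.4 [ 0.47188242 -0.26509726  0.21820148] [ 1.79919827e+02 -2.12489755e-02  6.65775961e+01] 48.02508094813675 [ 0.71466202  0.49191216 -1.31584907]
scene 0.005 225 [-0.0001 -0.0033  0.0644]
scene 0.02 174 [-0.0002 -0.0033  0.0642]
scene 0.03 194 [-0.0002 -0.0039  0.0631]
scene 0.04 238 [-0.0002 -0.0042  0.0605]
scene 0.05 243 [ 0.    -0.004  0.056]
scene 0.06 368 [-0.0003 -0.0034  0.0475]
scene gap 156.70291979078934 182.57538906840148 194
wrist 0.005 238 [-0.0009 -0.0009  0.0647]
wrist 0.02 506 [-0.0009 -0.0008  0.0642]
wrist 0.03 1134 [-0.0009 -0.001   0.063 ]
wrist 0.04 2891 [-0.0009 -0.0008  0.0599]
wrist 0.05 3832 [-0.0008 -0.0006  0.0554]
wrist 0.06 10471 [-0.0007 -0.0004  0.0471]
wrist gap 33.61121087734974 35.922923296161606 134
top 0.03 55 [-0.0006 -0.0024  0.0637]
top 0.04 88 [ 0.0001 -0.0005  0.0593]
top 0.05 106 [ 0.0004 -0.0012  0.0557]
top 0.06 172 [ 0.001  -0.0012  0.0487]
top gap 80.1511371645137 97.32248510779141 17
```

Request:
apply_moves(
  rows=[
    {"travel":[0.002,0,0.06],"turn":[0,0,0],"claw":10},
    {"travel":[0,0,0.06],"turn":[0,0,0],"claw":10},
    {"travel":[0,0,0.02],"turn":[0,0,0],"claw":10},
    {"travel":[0,0,0],"turn":[0,0,0],"claw":10},
  ],
)

```text
clock: 20.95
position: [0.4712, -0.2645, 0.1945]
eef_rot: [-179.9, -0.1, 66.6]
force: [0.1, -0.3, -0.7]
opening: 0.218
grasp_force: 48.0
```

Request:
apply_moves(
  rows=[
    {"travel":[0,0,0.02],"turn":[0,0,0],"claw":10},
    {"travel":[0,0,0.015],"turn":[0,0,0],"claw":10},
    {"travel":[0,0,0],"turn":[0,0,0],"claw":10},
  ],
)

```text
clock: 21.25
position: [0.4714, -0.2646, 0.19]
eef_rot: [-179.9, -0.0, 66.6]
force: [-0.2, 0.3, -0.5]
opening: 0.223
grasp_force: 48.0
```

Free so far, edge about 4 mm above the shoulder and past the rim and spout tops.

Request:
apply_moves(
  rows=[
    {"travel":[0,0,0.012],"turn":[0,0,0],"claw":10},
    {"travel":[0,0,0],"turn":[0,0,0],"claw":10},
  ],
)

```text
clock: 21.45
position: [0.4715, -0.2646, 0.1883]
eef_rot: [-179.9, -0.0, 66.6]
force: [0.3, -0.5, -0.6]
opening: 0.219
grasp_force: 48.0
```

Request:
apply_moves(
  rows=[
    {"travel":[0,0,0.01],"turn":[0,0,0],"claw":10},
    {"travel":[0,0,0],"turn":[0,0,0],"claw":10},
  ],
)

```text
clock: 21.65
position: [0.4714, -0.2646, 0.1868]
eef_rot: [-179.9, -0.0, 66.6]
force: [-0.4, 0.0, -1.8]
opening: 0.219
grasp_force: 48.0
```

Request:
apply_moves(
  rows=[
    {"travel":[0,0,0.008],"turn":[0,0,0],"claw":10},
    {"travel":[0,0,0],"turn":[0,0,0],"claw":10},
  ],
)

```text
clock: 21.85
position: [0.4715, -0.2646, 0.1865]
eef_rot: [-180.0, -0.0, 66.6]
force: [-2.4, 2.0, 6.0]
opening: 0.224
grasp_force: 48.5
```

Request:
apply_moves(
  rows=[
    {"travel":[0,0,0.006],"turn":[0,0,0],"claw":10},
    {"travel":[0,0,0],"turn":[0,0,0],"claw":10},
  ],
)

```text
clock: 22.05
position: [0.4715, -0.2646, 0.1865]
eef_rot: [180.0, -0.0, 66.6]
force: [-6.1, 3.8, 12.2]
opening: 0.217
grasp_force: 49.1
```

Request:
apply_moves(
  rows=[
    {"travel":[0,0,-0.002],"turn":[0,0,0],"claw":50},
    {"travel":[0,0,0],"turn":[0,0,0],"claw":50},
    {"travel":[0,0,0],"turn":[0,0,0],"claw":50},
    {"travel":[0,0,0],"turn":[0,0,0],"claw":50},
  ],
)

```text
clock: 22.45
position: [0.4714, -0.2646, 0.1849]
eef_rot: [-179.9, -0.0, 66.6]
force: [-0.3, -0.4, 0.2]
opening: 0.485
grasp_force: 0.0
```

Request:
apply_moves(
  rows=[
    {"travel":[0,0,-0.1],"turn":[0,0,0],"claw":50},
    {"travel":[0,0,-0.25],"turn":[0,0,0],"claw":50},
    {"travel":[0,0,-0.3],"turn":[0,0,0],"claw":50},
    {"travel":[0,0,-0.3],"turn":[0,0,0],"claw":50},
    {"travel":[0,0,0],"turn":[0,0,0],"claw":50},
  ],
)

```text
clock: 22.95
position: [0.4723, -0.2652, 0.3355]
eef_rot: [179.5, 0.0, 66.6]
force: [0.8, -0.2, 0.8]
opening: 0.499
grasp_force: 0.0
```

Request:
apply_moves(
  rows=[
    {"travel":[0,0,0],"turn":[0,0,0],"claw":50},
    {"travel":[0,0,0],"turn":[0,0,0],"claw":50},
  ],
)

```text
clock: 23.15
position: [0.4714, -0.2647, 0.3271]
eef_rot: [-179.9, -0.0, 66.6]
force: [-0.3, -0.0, -0.9]
opening: 0.498
grasp_force: 0.0
```

Run:
```python
from fit import *
s=telemetry.sense();print(s['clock'],s['position'],s['force'])
for n in('wrist','scene'):
    c,T=shot(n);p=cloud(c,T).reshape(-1,3);p=p[~np.isnan(p[:,0])]
    if n=='scene':cv2.imwrite('pics/end.png',cv2.resize(c['frame'][100:280,280:520],(800,600),interpolation=cv2.INTER_CUBIC)[...,::-1])
    q=p-[.4712,-.2656,.098];rr=np.hypot(q[:,0],q[:,1])
    for a,b in((.005,.02),(.02,.03),(.03,.04),(.04,.05),(.05,.06),(.06,.07)):
        g=q[(q[:,2]>a)&(q[:,2]<b)&(rr<.075)]
        if len(g)>40:print(n,a,len(g),circ(g).round(4))
    g=q[(rr<.009)&(q[:,2]>.1)&(q[:,2]<.13)];print('cap z',np.percentile(g[:,2],[10,50,90]) if len(g) else 0)
    g=q[(rr<.009)&(q[:,2]>.1)&(q[:,2]<.13)]
    if len(g)>20:
        a=np.c_[g[:,:2],np.ones(len(g))];k=np.linalg.lstsq(a,g[:,2],rcond=None)[0];print('tilt deg',np.degrees(np.hypot(k[0],k[1])))
```

```text
23.15 [ 0.47137531 -0.26465735  0.3270996 ] [-2.53169488e-01 -3.32709208e-04 -8.79292237e-01]
wrist 0.005 127 [-0.0034 -0.005   0.0703]
wrist 0.02 122 [-0.0005  0.0001  0.0644]
wrist 0.03 459 [-0.0005  0.0001  0.0632]
wrist 0.04 1171 [-0.0004  0.0002  0.0605]
wrist 0.05 1544 [-0.0005 -0.      0.0567]
wrist 0.06 4729 [-0.0005  0.0002  0.049 ]
cap z [0.11366755 0.11456194 0.11549724]
tilt deg 1.4817345093038958
scene 0.005 236 [-0.001  -0.0054  0.067 ]
scene 0.02 152 [-0.0001 -0.0026  0.0643]
scene 0.03 192 [-0.0002 -0.0029  0.0633]
scene 0.04 218 [-0.0003 -0.0022  0.0603]
scene 0.05 218 [-0.0004 -0.0024  0.0563]
scene 0.06 356 [-0.0002 -0.0024  0.049 ]
cap z [0.10189964 0.11254967 0.11558136]
tilt deg 29.1842469365772
```

View pics/end.png

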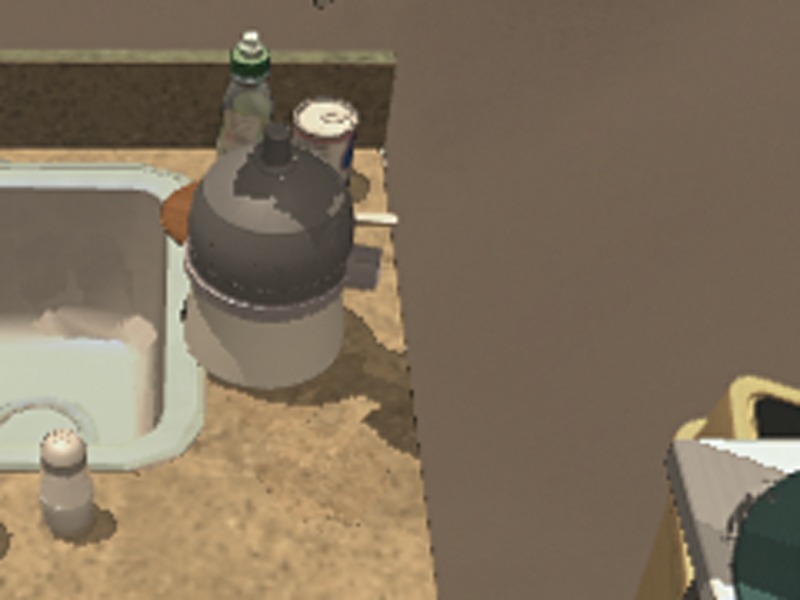

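The cover sits level and concentric on the press, notch over the spout at (362,265); its cap is 114.6 mm over the shoulder (114 expected). Handing in.

```bash
python3 -c "
from h import *
print(job_done())"
```

```text
the job is handed in; nothing more can be done
None
```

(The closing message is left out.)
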